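# Dust off a glass test slide and present its label at the repair bench

## Robot

A 6-joint arm with a two-finger parallel gripper is mounted at the origin on the work surface. World frame = base frame: x ahead of the robot, y to its left, z up, the work surface at z = 0. Lengths are in m, angles in rad, forces in N, time in s.
With the tool pointing down it reaches from about 0.25 to 0.725 m from the base axis. Payload 4 kg.
Tool frame: the origin (TCP) lies midway between the tips of the shut fingers; the grasp point (between the pads) lies 19 mm behind it (bot.grip_point_offset is the distance from the TCP to the grasp point, in m); z points along the fingers, y is the line along which they close (so a half turn about z gives the same grasp; the last joint's range is limited). The gripper opens to 85 mm and grips with 20 to 120 N. Pads are 22 mm wide; open, the fingers measure 114 mm over their backs; the gripper's body (76 mm by 85 mm) begins 54 mm behind the grasp point. The pads swing forward as they close: fully open they stand 13 mm farther back than shut.
Start: joints at [1.325, 0.241, 0.005, 1.335, 0, 1.571], TCP at [0.122, 0.485, 0.231] pointing down, gripper open.
Joint ranges: [-2.72, 2.72], [-1.05, 1.87], [-1.09, 1.28], [-1.99, 2.15], [-1.42, 1.44], [-3.14, 3.14]. Speed limits (rad/s): [2.79, 2.79, 3.14, 3.14, 3.14, 3.14].

## Interface

Orientations are given as a unit quaternion [x, y, z, w].
In Python, from workcell import bot gives the robot as it stands.
- The arm moves only by the tool step_arm, never from a script. Its argument "targets" is text: rows parted by semicolons, each of 7 numbers parted by spaces: the opening, from -1 (shut) to 1 (fully open), so that 0 is half open, then the shift along the world's x, y, z normalised to -1 to 1, where 1 is 0.5 m, then the turn, a rotation vector about the world's x, y, z normalised to -1 to 1, where 1 is pi/4 rad. In form: gripper x y z wx wy wz; .... A call has 1 to 10 rows; each row is the pose to reach, as a shift and turn from the pose commanded when the call began; what a row does not reach only later rows make up. A row lasts 1/12 s, in which the tool goes at most 41.7 mm and 7.16 degrees, less where a joint would pass 70% of its speed; a pose out of reach is approached as far as the arm can. A call with a number of a shift or a turn outside -1 to 1 is refused whole. A call with a gripper value outside its range is refused whole. The fingers move at their own pace and stop on an object; the grip force is fixed at half the most. Time passes only in rows, so rows that repeat a pose let the fingers close. It gives the time, the measured TCP pose, the force, the opening and the grip force at its end, in the units of the state.
- bot.get_obs(): the state, without advancing time (a new reading comes with each control period).
- bot.camera(name): name is "scene" or "top" or "wrist"; returns the picture (384x512x3 uint8, red, green, blue); there is no depth.
- bot.camera_info(name): a dict with "vertical_fov" (degrees; the focal length in pixels is half the picture's height over the tangent of half this angle, whatever the lens; pixels are square), "cx", "cy" (the principal point, pixels), "pose" (4x4, takes a point from camera to world coordinates). Camera axes: x right, y up, looking along -z (the intrinsics and any distortion apply to the point x, -y, -z); pixel columns grow to the right and rows downward; lengths in m; the calibration is good to about 2 mm. A picture is of the moment at which its call begins: read the wrist's pose just before it. camera_info takes no time and is no camera call; for the wrist camera it gives the pose at the moment of the call.
- bot.job_done(): hands the job in; it is judged then, once.
The state is a dict: "clock": time; "joint_pos": joint angles; "joint_vel": joint speeds; "tau": joint torques, N m; "eef_pos": TCP position; "tool_rot": TCP orientation; "ft_force": force on the tool from outside, world axes, zero at the start; "ft_torque": the same for the moment, N m; "grip_width": finger opening in m; "grasp_force": force on a finger pad.
Only numpy, scipy, OpenCV 4.12 (cv2) and the standard library are available. Lean on these libraries where they do the work, as an engineer would, in place of code of your own. Each camera call takes 0.05 s, during which the arm holds its last target. There are 200 camera calls.

## Task

Take the yellow antistatic wand out of its holder, point its tip straight down at the frosted, notched end of the glass slide from a few centimetres above without touching the slide, keep it steady there for two seconds, and stand the wand back in its holder. Then take the slide out of its stand by the frosted end only and hold the frosted end over the middle of the round lit pad, about 15 cm above the bench, tipped so that the side with the orange label faces upwards (lying back about half-way from upright to flat, or flatter). Finish while still holding it there, and leave the phone, the jar and the parts tray where they are.

Things in the scene. Friction and masses are not known exactly. Their poses are not given: they have to be found in the camera images.
- stand: Fixed black slotted block on the bench, 30 mm long (its x) by 50 mm wide (its y) by 30 mm high; origin at the centre of its underside. An 11 mm wide slot, open at both ends and above, runs along its x; the slot's floor is 15 mm above the bench. It may face any way.
- slide_label (a point): Centre of the frosted (milky white) end part of the glass slide, mid height and mid thickness, 32 mm along x from the slide's middle. Axes: x along the slide to its frosted end, y out of the label side, z to its top edge. The frosted part reaches 18 mm before and beyond this point along x. An orange label with two dark bars is on its y side only.
- slide_center (a point): Middle of the same slide (length, height, thickness), same axes. The clear glass, 64 mm long, runs from 14 mm along +x of this point to the -x end. An 8 x 8 mm notch is cut out of the top corner of the frosted end; seen from the label side it is the top left corner.
- slide: The loose slide: plate 100 mm long, 8 mm thick, 40 mm high, about 80 g, standing on its long edge in the stand's slot with its middle over the stand's, both ends overhanging by about 35 mm, top edge 55 mm above the bench. Origin at the middle of its lower long edge, same axes.
- holder: Fixed grey block 66 x 66 mm, 65 mm high, origin at the centre of its underside, with one round upright hole 33 mm wide in the middle, whose floor is 6 mm above the bench. The wand stands loosely in it and may lean a little.
- wand: The loose antistatic wand: round yellow rod 24 mm in diameter, 150 mm long, about 80 g, standing tip down in the holder. Its lowest 10 mm taper to a tip 20 mm wide. Origin at the tip's end, z along the wand to its top.
- wand_tip (a point): Middle of the tip's flat end face of the wand (its lowest point in the holder, 6 mm above the bench), z along the wand to its top.
- wand_grip (a point): Point on the wand's axis 118 mm above its tip, at the middle of the black rubber grip band, the place to take it from above; 32 mm below the wand's top end.
- pad_center (a point): Centre of the upper face of the fixed round lit viewing pad (124 mm in diameter, 8 mm high, white face with a red dot in the middle, black rim), 8 mm above the bench.
- pad: The same pad; origin at the centre of its underside.
- phone: Bystander: black phone lying flat, 72 x 150 x 8 mm, origin at the centre of its underside.
- flux_jar: Bystander: small amber jar with white cap, 44 mm wide, 45 mm high, origin at the centre of its underside.
- parts_tray: Bystander: aluminium parts tray, 90 x 120 x 18 mm, origin at the centre of its underside.
There are look-alikes about, which are no part of the job. There is more than one size of the wand; the job needs the middle-sized.

How it is judged:
On the way, in this order (a step that is already met when the one before it is completed fails the run):
1. the wand's tip points straight down at the frosted end from 8 to 100 mm above the slide's top edge and is kept steady for a second (x of slide_label in the frame of wand_tip between -0.016 and 0.016 m and y of slide_label in the frame of wand_tip between -0.016 and 0.016 m and z of slide_label in the frame of wand_tip between -0.12 and -0.028 m and angle between wand_tip's own z axis and vertical below 0.25 rad and contact force between the fingers and wand above 0.5 N and linear speed of wand below 0.03 m/s and angular speed of wand below 0.3 rad/s), for 1 s.
2. the wand stands in its holder again, let go, with the slide still in its stand (horizontal distance between wand_tip and holder below 0.012 m and height (world z) of wand_tip below 0.012 m and angle between wand_tip's own z axis and vertical below 0.3 rad and contact force between the fingers and wand below 0.1 N and linear speed of wand below 0.03 m/s and distance between slide_center and stand below 0.045 m), for 0.2 s.
At the end, for the whole second after the job is handed in: The gripper holds the slide still by its frosted end, whose centre is within 35 mm of the pad's middle (in plan) and 90 to 240 mm above the bench, label side up within 55 degrees, clear of the pad; the wand stands in its holder; phone, jar and tray moved under 20 mm (contact force between the fingers and slide above 1 N and horizontal distance between slide_label and pad_center below 0.035 m and height (world z) of slide_label between 0.09 and 0.24 m and angle between slide_label's own y axis and vertical below 0.96 rad and x of the grasp point in the frame of slide_label between -0.018 and 0.024 m and contact force between slide and pad below 0.1 N and linear speed of slide below 0.02 m/s and angular speed of slide below 0.2 rad/s and horizontal distance between wand_tip and holder below 0.012 m and height (world z) of wand_tip below 0.012 m and angle between wand_tip's own z axis and vertical below 0.3 rad and distance of each of phone, flux_jar, parts_tray from where it was at the start of the episode below 0.02 m); the arm keeps its last pose, push and grip.
It fails at once if the held wand touches the slide (contact force between wand and slide above 0.3 N and contact force between the fingers and wand above 0.3 N).
It fails at once if the slide is gripped by its clear glass (contact force between the fingers and slide above 2 N and x of the grasp point in the frame of slide_label below -0.022 m).
It fails at once if phone, jar or tray is pushed away (distance of any of phone, flux_jar, parts_tray from where it was at the start of the episode above 0.02 m).
It also fails if it takes over 72 s, if anything falls off the work surface, if the arm or the gripper's body presses on something with over 40 N, if the wrist force passes 120 N, or if a joint passes its speed limit or range.

## Working session

There is one attempt and no reset: what is moved stays moved. The work goes in short steps, Python scripts to look and compute and a tool call to move; the robot and the scene stay as the last step left them, time stands still between calls to the robot, and variables do not carry over. Pictures are saved under pics/ and viewed, at most 10 in all, crops included, and the job is handed in when it is done.

Besides the shell and the picture viewer there is one more tool, called after ">>>" by a JSON object that holds its "api" and its "payload". step_arm: Moves the arm, as the interface text tells. Scaled input: -1 to 1 covers 0.5 m each way for a shift and pi/4 rad each way for a turn. Its arguments: {"type":"object","properties":{"targets":{"type":"string"}},"required":["targets"]}

```bash
mkdir -p pics; ls
cat > h.py <<'E'
import numpy as np, cv2
from workcell import bot
def snap(n,f):
    i=bot.camera_info(n); im=bot.camera(n); cv2.imwrite(f'pics/{f}.png',im[:,:,::-1]); return im,i
def ray(i,u,v):
    f=192/np.tan(np.radians(i['vertical_fov'])/2); P=np.array(i['pose'])
    d=P[:3,:3]@np.array([(u-i['cx'])/f,-(v-i['cy'])/f,-1]); return P[:3,3],d
def onz(i,u,v,z):
    o,d=ray(i,u,v); return o+d*(z-o[2])/d[2]
def proj(i,p):
    f=192/np.tan(np.radians(i['vertical_fov'])/2); P=np.array(i['pose'])
    c=P[:3,:3].T@(np.array(p)-P[:3,3]); return i['cx']+f*c[0]/-c[2], i['cy']-f*c[1]/-c[2]
E
python3 - <<'E'
from h import *
a,i=snap('scene','s0');b,j=snap('top','t0');c,k=snap('wrist','w0')
for x in(i,j,k):print(x)
cv2.imwrite('pics/st.png',cv2.resize(np.vstack([a,b])[:,:,::-1],None,fx=.78,fy=.78))
E
```

```text
pics
{'vertical_fov': 57.67709596345404, 'cx': 257.2019999356224, 'cy': 189.354150572828, 'pose': array([[-0.31511005, -0.56709975,  0.76098852,  1.17077315],
       [ 0.94895763, -0.17677794,  0.26120678,  0.17352242],
       [-0.01360432,  0.80445474,  0.59385814,  0.52903488],
       [ 0.        ,  0.        ,  0.        ,  1.        ]])}
{'vertical_fov': 48.511419929931826, 'cx': 257.2505004184749, 'cy': 191.68031420086186, 'pose': array([[-0.01599095,  0.99874238, -0.04751783,  0.56337741],
       [-0.99984938, -0.01629312, -0.00597851, -0.01225609],
       [-0.0067452 ,  0.04741507,  0.9988525 ,  1.21702519],
       [ 0.        ,  0.        ,  0.        ,  1.        ]])}
{'vertical_fov': 67.13600985858653, 'cx': 255.76540073658882, 'cy': 193.07737535349452, 'pose': array([[ 0.24446913, -0.92843369, -0.27972439,  0.04952088],
       [ 0.96965648,  0.23375635,  0.07158404,  0.50289844],
       [-0.00107368, -0.28873666,  0.95740795,  0.37354202],
       [ 0.        ,  0.        ,  0.        ,  1.        ]])}
```

View pics/t0.png

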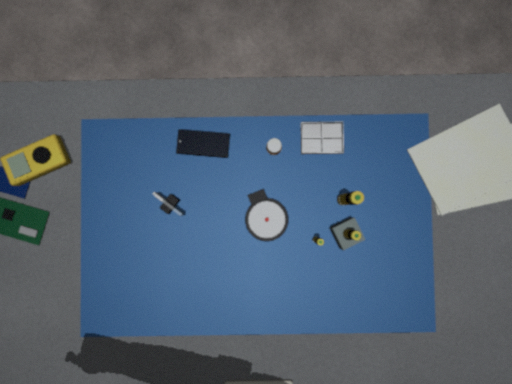

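View pics/s0.png

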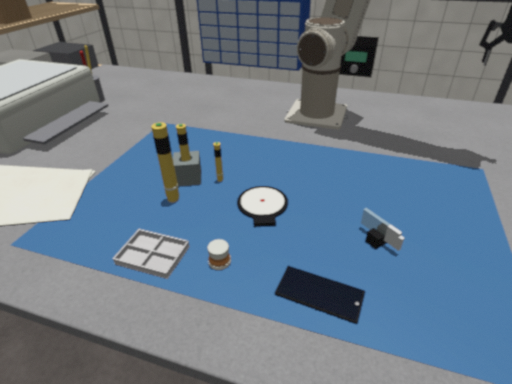

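The top view shows the slide and stand around (169,204), pad (266,219), holder and wand (349,234). The short wand is at (320,241) and the tall one at (356,198). The scene view shows the slide at (381,229) and the wand in its holder at (186,155). Next I'll zoom in.

Run:
```python
from h import *
s=cv2.imread('pics/s0.png');t=cv2.imread('pics/t0.png')
def c(im,x,y,w=60,h=45):return cv2.resize(im[y-h//2:y+h//2,x-w//2:x+w//2],(390,290),interpolation=cv2.INTER_CUBIC)
cv2.imwrite('pics/z.png',np.vstack([np.hstack([c(t,169,204),c(s,381,230)]),np.hstack([c(t,345,232),c(s,186,155,90,68)])]))
i=bot.camera_info('scene');j=bot.camera_info('top')
print('pad',onz(j,267,219.5,.008),onz(i,262.5,200.5,.008))
print('holder',onz(j,348,233,.065)); print('slide',onz(j,153,193,.055),onz(j,185,214,.055))
hs=cv2.cvtColor(t,cv2.COLOR_BGR2HSV)
for n,m in(('red',((hs[...,0]<8)|(hs[...,0]>172))&(hs[...,1]>120)&(hs[...,2]>80)),('yel',(abs(hs[...,0].astype(int)-28)<8)&(hs[...,1]>120)&(hs[...,2]>80))):
    k,l,st,ce=cv2.connectedComponentsWithStats(m.astype(np.uint8))
    print(n,[(st[q].tolist(),ce[q].round(1).tolist()) for q in range(1,k) if 240<ce[q][0]<400])
```

```text
pad [ 0.54159621 -0.03136025  0.008     ] [ 0.5422408  -0.02919678  0.008     ]
holder [ 0.50292059 -0.24770966  0.065     ]
slide [0.61969547 0.27977732 0.055     ] [0.56095516 0.19264438 0.055     ]
red [([266, 219, 2, 2, 3], [266.3, 219.3])]
yel [([350, 192, 13, 12, 99], [355.6, 197.5]), ([351, 231, 10, 9, 55], [354.8, 234.9]), ([317, 239, 4, 5, 12], [318.2, 240.8])]
```

View pics/z.png

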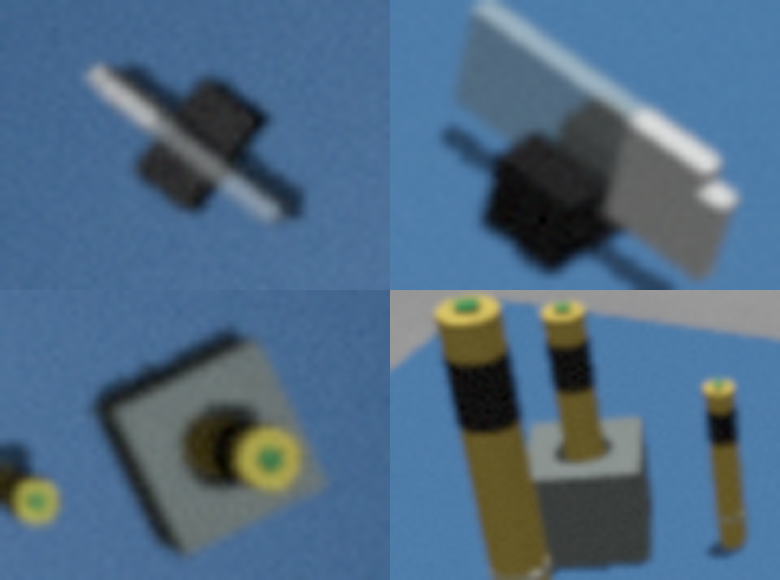

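The frosted, notched end points up-left in the top view (+x, +y), with the label side facing the robot. The wand leans slightly towards (356,236).

Run:
```python
from h import *
from scipy.spatial.transform import Rotation as R
j=bot.camera_info('top');i=bot.camera_info('scene')
o=bot.get_obs();print({k:np.round(o[k],3).tolist() for k in('clock','eef_pos','grip_width','joint_pos')});print(R.from_quat(o['tool_rot']).as_matrix().round(3))
print('holder',onz(j,348.1,233.7,.065),'wandtop',onz(j,356.2,235.8,.156),'pad',onz(j,266.3,219.3,.008))
print('scene wandtop',onz(i,181.7,128,.156)) 
print('slide',onz(j,153.6,193.4,.053),onz(j,181.3,214.3,.055))
print('short',onz(j,320,241.5,.1),'tallbase',onz(j,340,199,.0),onz(j,357,198,.2))
```

```text
{'clock': 0.15, 'eef_pos': [0.122, 0.485, 0.231], 'grip_width': 0.085, 'joint_pos': [1.325, 0.241, 0.004, 1.335, -0.0, 1.571]}
[[-0.97   0.243 -0.   ]
 [ 0.243  0.97  -0.002]
 [-0.    -0.002 -1.   ]]
holder [ 0.50104029 -0.24792934  0.065     ] wandtop [ 0.50046944 -0.24920957  0.156     ] pad [ 0.54219276 -0.02938837  0.008     ]
scene wandtop [ 0.51285236 -0.23971252  0.156     ]
slide [0.6186689  0.27863889 0.053     ] [0.56029948 0.20274974 0.055     ]
short [ 0.48381916 -0.1670851   0.1       ] tallbase [ 0.59651645 -0.24072351  0.        ] [ 0.59279914 -0.2437099   0.2       ]
```

>>> {"api": "step_arm", "payload": {"targets": "1 0.4 -0.8 0.06 0 0 -0.533;1 0.4 -0.8 0.06 0 0 -0.533;1 0.4 -0.8 0.06 0 0 -0.533;1 0.4 -0.8 0.06 0 0 -0.533;1 0.4 -0.8 0.06 0 0 -0.533;1 0.4 -0.8 0.06 0 0 -0.533;1 0.4 -0.8 0.06 0 0 -0.533;1 0.4 -0.8 0.06 0 0 -0.533;1 0.4 -0.8 0.06 0 0 -0.533;1 0.4 -0.8 0.06 0 0 -0.533"}}

```text
clock: 0.98
eef_pos: [0.3077, 0.1112, 0.2594]
tool_rot: [0.326, 0.945, 0.0, 0.0]
ft_force: [1.4, -0.1, 0.2]
grip_width: 0.0849
grasp_force: 0.0
```

>>> {"api": "step_arm", "payload": {"targets": "1 0.358 -0.666 0.06 0 0 0;1 0.358 -0.666 0.06 0 0 0;1 0.358 -0.666 0.06 0 0 0;1 0.358 -0.666 0.06 0 0 0;1 0.358 -0.666 0.06 0 0 0;1 0.358 -0.666 0.06 0 0 0;1 0.358 -0.666 0.06 0 0 0;1 0.358 -0.666 0.06 0 0 0;1 0.358 -0.666 0.06 0 0 0;1 0.358 -0.666 0.06 0 0 0"}}

```text
clock: 1.82
eef_pos: [0.4889, -0.2255, 0.2873]
tool_rot: [0.329, 0.944, -0.001, 0.0]
ft_force: [-0.0, 1.1, 0.1]
grip_width: 0.0855
grasp_force: 0.0
```

Run:
```python
from h import *
from scipy.spatial.transform import Rotation as R
o=bot.get_obs();print({k:np.round(o[k],3).tolist() for k in('clock','eef_pos','joint_pos')});print(R.from_quat(o['tool_rot']).as_matrix().round(3))
c,k=snap('wrist','w1')
print(proj(k,[.501,-.248,.065]),proj(k,[.501,-.248,.156]))
```

```text
{'clock': 1.817, 'eef_pos': [0.489, -0.225, 0.287], 'joint_pos': [-0.431, 0.303, 0.233, 1.5, -0.002, 0.238]}
[[-0.784  0.621 -0.   ]
 [ 0.621  0.784 -0.002]
 [-0.001 -0.002 -1.   ]]
(np.float64(248.30234972105052), np.float64(183.95555147548757)) (np.float64(246.02792488514297), np.float64(207.40131039488736))
```

View pics/w1.png

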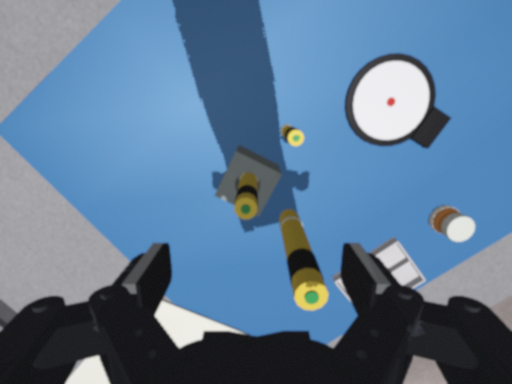

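The wand's top is at (246,209), with the holder around it centred near (250,183). Both match the predictions, so I'll refine with the green dot and then descend.

Run:
```python
from h import *
k=bot.camera_info('wrist');c=cv2.imread('pics/w1.png');h=cv2.cvtColor(c,cv2.COLOR_BGR2HSV)
m=((abs(h[...,0].astype(int)-65)<20)&(h[...,1]>100)).astype(np.uint8)
n,l,st,ce=cv2.connectedComponentsWithStats(m)
for q in range(1,n):
  if st[q][4]>5: print(ce[q],st[q][4],onz(k,*ce[q],.156))
r=((h[...,0]<8)|(h[...,0]>172))&(h[...,1]>150)
n,l,st,ce=cv2.connectedComponentsWithStats(r.astype(np.uint8))
for q in range(1,n):
  if st[q][4]>5: print('red',ce[q],onz(k,*ce[q],.008))
g=((h[...,1]<70)&(h[...,2]>60)&(h[...,2]<130)).astype(np.uint8);g[:140]=0;g[225:]=0;g[:,:205]=0;g[:,290:]=0
n,l,st,ce=cv2.connectedComponentsWithStats(g);q=1+np.argmax(st[1:,4])
p=np.argwhere(l==q)[:,::-1].astype(np.float32);b=cv2.minAreaRect(p);print(b,onz(k,*b[0],.065))
```

```text
[296.         137.71428571] 7 [ 0.47499512 -0.16551121  0.156     ]
[245.28846154 208.71153846] 52 [ 0.5003455  -0.24714278  0.156     ]
[311.23728814 296.99152542] 118 [ 0.62663615 -0.25520068  0.156     ]
red [390.53333333 101.33333333] [ 0.54084106 -0.02633731  0.008     ]
((246.3701171875, 185.38433837890625), (50.28148651123047, 64.53915405273438), 27.645973205566406) [ 0.499542   -0.24870612  0.065     ]
```

>>> {"api": "step_arm", "payload": {"targets": "1 0 0 -0.1 0 0 0;1 0 0 -0.16 0 0 0;1 0 0 -0.22 0 0 0;1 0 0 -0.28 0 0 0;1 0 0 -0.34 0 0 0;1 0 0 -0.372 0 0 0;1 0 0 -0.372 0 0 0;1 0 0 -0.372 0 0 0;0 0 0 -0.372 0 0 0;-1 0 0 -0.372 0 0 0"}}

```text
clock: 2.7
eef_pos: [0.4879, -0.2201, 0.1053]
tool_rot: [0.326, 0.945, -0.0, 0.002]
ft_force: [0.6, -0.1, 0.2]
grip_width: 0.0638
grasp_force: 0.0
```

>>> {"api": "step_arm", "payload": {"targets": "-1 0 0 0 0 0 0;-1 0 0 0 0 0 0;-1 0 0 0 0 0 0;-1 0 0 0 0 0 0;-1 0 0 0 0 0 0;-1 0 0 0 0 0 0;-1 0 0 0 0 0 0"}}

```text
clock: 3.28
eef_pos: [0.4865, -0.2199, 0.1032]
tool_rot: [0.326, 0.945, 0.0, -0.0]
ft_force: [-0.0, -0.4, 1.1]
grip_width: -0.0002
grasp_force: 0.0
```

The tool lagged its target, so the shift was short and the fingers shut beside the wand. I'll open, lift, and re-check.

>>> {"api": "step_arm", "payload": {"targets": "1 0 0 0 0 0 0;1 0 0 0 0 0 0;1 0 0 0 0 0 0;1 0 0 0 0 0 0;1 0 0 0.15 0 0 0;1 0 0 0.22 0 0 0;1 0 0 0.3 0 0 0;1 0 0 0.3 0 0 0;1 0 0 0.3 0 0 0"}}

```text
clock: 4.03
eef_pos: [0.4897, -0.2213, 0.2604]
tool_rot: [0.326, 0.945, -0.001, 0.006]
ft_force: [0.5, 0.3, 0.2]
grip_width: 0.0854
grasp_force: 0.0
```

Run:
```python
from h import *
o=bot.get_obs();print({k:np.round(o[k],4).tolist() for k in('clock','eef_pos','joint_pos','grip_width')})
c,k=snap('wrist','w2');h=cv2.cvtColor(c[:,:,::-1].copy(),cv2.COLOR_BGR2HSV)
m=((abs(h[...,0].astype(int)-65)<20)&(h[...,1]>100)).astype(np.uint8)
n,l,st,ce=cv2.connectedComponentsWithStats(m)
for q in range(1,n):
  if st[q][4]>5: print(ce[q],st[q][4],onz(k,*ce[q],.156))
```

```text
{'clock': 4.0333, 'eef_pos': [0.4897, -0.2213, 0.2604], 'joint_pos': [-0.4244, 0.2952, 0.1533, 1.416, -0.0, 0.24], 'grip_width': 0.0854}
[294.81818182 141.18181818] 11 [ 0.47524154 -0.16766924  0.156     ]
[239.11111111 219.33333333] 63 [ 0.50144028 -0.24969489  0.156     ]
[310.91428571 317.6       ] 140 [ 0.63247529 -0.26059607  0.156     ]
```

>>> {"api": "step_arm", "payload": {"targets": "1 0.026 -0.056 0 0 0 0;1 0.026 -0.056 0 0 0 0;1 0.026 -0.056 -0.08 0 0 0;1 0.026 -0.056 -0.14 0 0 0;1 0.026 -0.056 -0.2 0 0 0;1 0.026 -0.056 -0.26 0 0 0;1 0.026 -0.056 -0.3 0 0 0;1 0.026 -0.056 -0.3 0 0 0;1 0.026 -0.056 -0.3 0 0 0"}}

```text
clock: 4.83
eef_pos: [0.4978, -0.2469, 0.1011]
tool_rot: [0.326, 0.945, 0.0, -0.003]
ft_force: [0.3, -0.3, 0.9]
grip_width: 0.0852
grasp_force: 0.0
```

>>> {"api": "step_arm", "payload": {"targets": "-1 0 0 0 0 0 0;-1 0 0 0 0 0 0;-1 0 0 0 0 0 0;-1 0 0 0 0 0 0;-1 0 0 0 0 0 0;-1 0 0 0 0 0 0;-1 0 0 0 0 0 0"}}

```text
clock: 5.42
eef_pos: [0.5003, -0.2483, 0.1044]
tool_rot: [0.326, 0.945, -0.0, 0.001]
ft_force: [0.3, 0.1, 5.4]
grip_width: 0.0226
grasp_force: 58.9
```

>>> {"api": "step_arm", "payload": {"targets": "-1 0 0 0.05 0 0 0;-1 0 0 0.12 0 0 0;-1 0 0 0.19 0 0 0;-1 0 0 0.26 0 0 0;-1 0 0 0.34 0 0 0;-1 0.015 0.07 0.34 0 0 0;-1 0.03 0.14 0.34 0 0 0;-1 0.045 0.21 0.34 0 0 0;-1 0.06 0.28 0.34 0 0 0;-1 0.075 0.35 0.34 0 0 0"}}

```text
clock: 6.25
eef_pos: [0.5368, -0.0714, 0.2729]
tool_rot: [0.326, 0.945, -0.0, -0.0]
ft_force: [0.6, 0.5, -0.9]
grip_width: 0.0228
grasp_force: 58.9
```

>>> {"api": "step_arm", "payload": {"targets": "-1 0.015 0.07 0 0 0 0;-1 0.03 0.14 0 0 0 0;-1 0.045 0.21 0 0 0 0;-1 0.06 0.28 0 0 0 0;-1 0.075 0.35 0 0 0 0;-1 0.09 0.42 0 0 0 0;-1 0.105 0.49 0 0 0 0;-1 0.12 0.56 0 0 0 0;-1 0.135 0.62 0 0 0 0;-1 0.143 0.678 0 0 0 0"}}

```text
clock: 7.08
eef_pos: [0.6086, 0.2681, 0.2721]
tool_rot: [0.326, 0.945, -0.0, -0.0]
ft_force: [0.3, 0.2, -0.4]
grip_width: 0.0229
grasp_force: 58.9
```

>>> {"api": "step_arm", "payload": {"targets": "-1 0 0 0 0 0 0;-1 0 0 0 0 0 0;-1 0 0 0 0 0 0"}}

```text
clock: 7.33
eef_pos: [0.6082, 0.2659, 0.2724]
tool_rot: [0.326, 0.945, -0.001, -0.001]
ft_force: [-0.8, -0.6, -1.1]
grip_width: 0.0232
grasp_force: 59.1
```

Run:
```python
from h import *
o=bot.get_obs();print({k:np.round(o[k],4).tolist() for k in('clock','eef_pos','joint_pos','grip_width')})
c,k=snap('wrist','w3');t,j=snap('top','t3');s,i=snap('scene','s3')
p=[.609,.266,.055];print([proj(q,p) for q in(k,j,i)])
r=lambda im,x,y,w,h:cv2.resize(im[y-h//2:y+h//2,x-w//2:x+w//2],(256,384),interpolation=cv2.INTER_CUBIC)
cv2.imwrite('pics/m3.png',np.hstack([c,r(s,395,180,120,180)])[:,:,::-1])
```

```text
{'clock': 7.3333, 'eef_pos': [0.6082, 0.2659, 0.2724], 'joint_pos': [0.4123, 0.5887, 0.6356, 1.6194, -0.0004, 1.0764], 'grip_width': 0.0232}
[(np.float64(256.4959133926594), np.float64(167.71576992688725)), (np.float64(158.0502114180038), np.float64(196.82718958840405)), (np.float64(395.2954550992728), np.float64(229.63061118465245))]
```

View pics/m3.png

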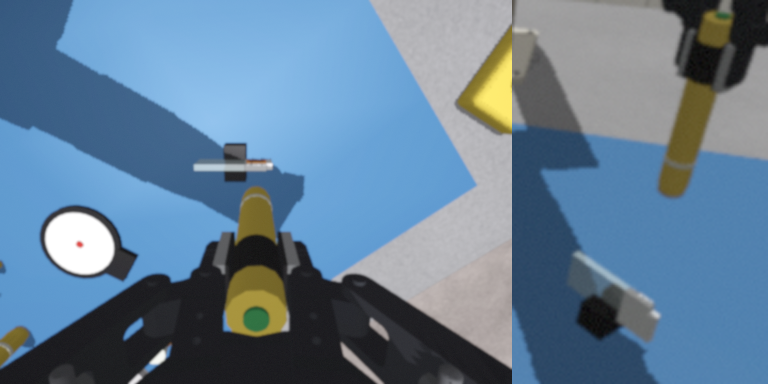

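The slide spans (193,167)–(272,164) with its frosted end on the right, about where predicted. The wand is straight in the grip, tip near (256,190). I'll refine the numbers.

Run:
```python
from h import *
k=bot.camera_info('wrist');c=cv2.imread('pics/w3.png');h=cv2.cvtColor(c,cv2.COLOR_BGR2HSV)
m=((h[...,1]<75)&(h[...,2]>130)).astype(np.uint8);m[:150]=0;m[180:]=0;m[:,:185]=0;m[:,285:]=0
p=np.argwhere(m)[:,::-1].astype(np.float32);b=cv2.minAreaRect(p);print(b,p.min(0),p.max(0))
for x in range(190,277,6):
  r=np.flatnonzero(m[:,x]);print(x,(r.min(),r.max()) if len(r) else None,c[160:172:3,x].tolist())
y=((abs(h[...,0].astype(int)-26)<9)&(h[...,1]>110));y[:183]=0;y[215:]=0;y[:,:235]=0;y[:,280:]=0
q=np.argwhere(y)[:,::-1];print('tip rows',q[:,1].min(),[(v,q[q[:,1]==v][:,0].min(),q[q[:,1]==v][:,0].max()) for v in(190,196,205,212)])
print('exp tip',proj(k,[.608,.266,.173]),proj(k,[.608,.266,.22]), 'ends',onz(k,193,167,.055),onz(k,272.5,165,.055))
```

```text
((233.0, 165.0), (80.0, 12.0), 0.0) [193. 159.] [273. 171.]
190 None [[139, 100, 64], [139, 100, 63], [138, 100, 63], [139, 100, 63]]
196 (np.int64(163), np.int64(170)) [[139, 102, 69], [155, 138, 118], [218, 207, 188], [211, 199, 179]]
202 (np.int64(161), np.int64(170)) [[133, 114, 92], [153, 139, 121], [218, 207, 189], [211, 199, 180]]
208 (np.int64(161), np.int64(170)) [[134, 115, 93], [155, 141, 123], [219, 208, 190], [211, 199, 181]]
214 (np.int64(160), np.int64(170)) [[134, 115, 95], [155, 141, 123], [219, 208, 191], [212, 200, 180]]
220 (np.int64(161), np.int64(170)) [[133, 114, 93], [155, 141, 123], [219, 208, 191], [212, 200, 181]]
226 (np.int64(164), np.int64(170)) [[83, 80, 75], [125, 121, 115], [195, 192, 183], [187, 185, 175]]
232 (np.int64(164), np.int64(170)) [[78, 77, 72], [121, 119, 114], [193, 191, 183], [187, 185, 175]]
238 (np.int64(164), np.int64(170)) [[78, 77, 72], [119, 117, 112], [192, 189, 182], [186, 184, 175]]
244 (np.int64(164), np.int64(170)) [[93, 92, 90], [121, 119, 117], [177, 174, 170], [172, 170, 165]]
250 (np.int64(163), np.int64(171)) [[89, 81, 101], [123, 136, 159], [181, 178, 177], [176, 172, 169]]
256 (np.int64(163), np.int64(171)) [[89, 83, 103], [142, 155, 177], [189, 186, 185], [176, 172, 170]]
262 (np.int64(159), np.int64(171)) [[79, 79, 106], [133, 150, 175], [183, 180, 179], [176, 172, 169]]
268 (np.int64(160), np.int64(170)) [[152, 139, 131], [215, 212, 213], [209, 206, 206], [164, 153, 146]]
274 None [[224, 178, 124], [220, 174, 123], [163, 122, 83], [136, 98, 64]]
tip rows 188 [(190, np.int64(249), np.int64(263)), (196, np.int64(244), np.int64(267)), (205, np.int64(243), np.int64(268)), (212, np.int64(241), np.int64(270))]
exp tip (np.float64(256.5937370897539), np.float64(192.75217777877407)) (np.float64(256.83466192761745), np.float64(211.4283616129624)) ends [0.55924832 0.20213392 0.055     ] [0.61970675 0.28300817 0.055     ]
```

>>> {"api": "step_arm", "payload": {"targets": "-1 0.005 0.004 -0.05 0 0 0;-1 0.005 0.004 -0.1 0 0 0;-1 0.005 0.004 -0.144 0 0 0;-1 0.005 0.004 -0.144 0 0 0;-1 0.005 0.004 -0.144 0 0 0;-1 0.005 0.004 -0.144 0 0 0;-1 0.005 0.004 -0.144 0 0 0;-1 0.005 0.004 -0.144 0 0 0;-1 0.005 0.004 -0.144 0 0 0;-1 0.005 0.004 -0.144 0 0 0"}}

```text
clock: 8.32
eef_pos: [0.6115, 0.2683, 0.2022]
tool_rot: [0.326, 0.945, 0.001, 0.001]
ft_force: [0.2, 0.2, -1.0]
grip_width: 0.0225
grasp_force: 59.1
```

>>> {"api": "step_arm", "payload": {"targets": "-1 0 0 0 0 0 0;-1 0 0 0 0 0 0;-1 0 0 0 0 0 0;-1 0 0 0 0 0 0;-1 0 0 0 0 0 0;-1 0 0 0 0 0 0;-1 0 0 0 0 0 0;-1 0 0 0 0 0 0;-1 0 0 0 0 0 0;-1 0 0 0 0 0 0"}}

```text
clock: 9.15
eef_pos: [0.6111, 0.2681, 0.2012]
tool_rot: [0.326, 0.945, -0.0, -0.0]
ft_force: [-0.6, 0.4, -0.7]
grip_width: 0.0229
grasp_force: 59.1
```

>>> {"api": "step_arm", "payload": {"targets": "-1 0 0 0 0 0 0;-1 0 0 0 0 0 0;-1 0 0 0 0 0 0;-1 0 0 0 0 0 0;-1 0 0 0 0 0 0;-1 0 0 0 0 0 0;-1 0 0 0 0 0 0;-1 0 0 0 0 0 0;-1 0 0 0 0 0 0;-1 0 0 0 0 0 0"}}

```text
clock: 9.98
eef_pos: [0.6111, 0.2682, 0.2012]
tool_rot: [0.326, 0.945, 0.0, 0.0]
ft_force: [0.6, 0.4, -0.7]
grip_width: 0.0228
grasp_force: 59.1
```

Run:
```python
from h import *
from scipy.spatial.transform import Rotation as R
o=bot.get_obs();print({k:np.round(o[k],4).tolist() for k in('clock','eef_pos','grip_width')},R.from_quat(o['tool_rot']).as_matrix()[:,2].round(3))
s,i=snap('scene','s4');c,k=snap('wrist','w4')
print(proj(i,[.6105,.268,.101]),proj(i,[.6105,.268,.055]),proj(k,[.6105,.268,.101]))
r=lambda im,x,y,w,h:cv2.resize(im[y-h//2:y+h//2,x-w//2:x+w//2],(256,384),interpolation=cv2.INTER_CUBIC)
cv2.imwrite('pics/m4.png',np.hstack([c,r(s,395,210,80,120)])[:,:,::-1])
```

```text
{'clock': 9.9833, 'eef_pos': [0.6111, 0.2682, 0.2012], 'grip_width': 0.0228} [ 0.  0. -1.]
(np.float64(401.8224571109886), np.float64(212.37715922648917)) (np.float64(396.3592029923893), np.float64(230.34331086880627)) (np.float64(255.3700367873551), np.float64(193.81132844729407))
```

View pics/m4.png

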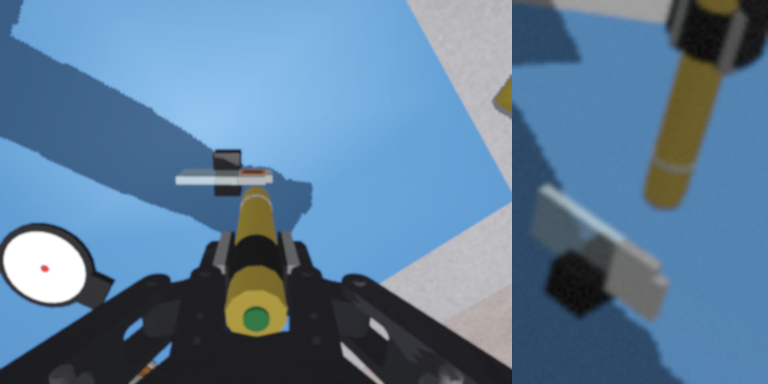

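The tip is centred over the frosted end: (402,214) in the scene view against (402,212) predicted. It has been steady for over 2 s, so I'll return the wand by the same commanded shifts.

>>> {"api": "step_arm", "payload": {"targets": "-1 0 0 0.07 0 0 0;-1 0 0 0.144 0 0 0;-1 -0.015 -0.07 0.144 0 0 0;-1 -0.03 -0.14 0.144 0 0 0;-1 -0.045 -0.21 0.144 0 0 0;-1 -0.06 -0.28 0.144 0 0 0;-1 -0.075 -0.35 0.144 0 0 0;-1 -0.09 -0.42 0.144 0 0 0;-1 -0.105 -0.49 0.144 0 0 0;-1 -0.12 -0.56 0.144 0 0 0"}}

```text
clock: 10.92
eef_pos: [0.5504, -0.0134, 0.2735]
tool_rot: [0.326, 0.945, 0.0, 0.0]
ft_force: [0.5, -0.3, -0.4]
grip_width: 0.0228
grasp_force: 59.1
```

>>> {"api": "step_arm", "payload": {"targets": "-1 -0.015 -0.07 0 0 0 0;-1 -0.03 -0.14 0 0 0 0;-1 -0.045 -0.21 0 0 0 0;-1 -0.06 -0.28 0 0 0 0;-1 -0.075 -0.35 0 0 0 0;-1 -0.09 -0.41 0 0 0 0;-1 -0.103 -0.472 0 0 0 0;-1 -0.103 -0.472 0 0 0 0;-1 -0.103 -0.472 0 0 0 0;-1 -0.103 -0.472 0 0 0 0"}}

```text
clock: 11.75
eef_pos: [0.4995, -0.2478, 0.2732]
tool_rot: [0.326, 0.945, 0.0, -0.0]
ft_force: [-0.4, -0.0, -0.1]
grip_width: 0.0229
grasp_force: 59.2
```

>>> {"api": "step_arm", "payload": {"targets": "-1 0 0 0 0 0 0;-1 0 0 0 0 0 0"}}

```text
clock: 11.92
eef_pos: [0.4999, -0.2467, 0.2733]
tool_rot: [0.325, 0.946, 0.0, 0.0]
ft_force: [0.1, -0.0, -1.1]
grip_width: 0.0224
grasp_force: 59.2
```

Run:
```python
from h import *
o=bot.get_obs();print({k:np.round(o[k],4).tolist() for k in('clock','eef_pos','grip_width')})
s,i=snap('scene','s5');c,k=snap('wrist','w5')
print(proj(i,[.5005,-.248,.065]),proj(i,[.5005,-.248,.175]),proj(k,[.5005,-.248,.065]))
r=lambda im,x,y,w,h:cv2.resize(im[y-h//2:y+h//2,x-w//2:x+w//2],(256,384),interpolation=cv2.INTER_CUBIC)
cv2.imwrite('pics/m5.png',np.hstack([c,r(s,186,130,80,120)])[:,:,::-1])
```

```text
{'clock': 11.9167, 'eef_pos': [0.4999, -0.2467, 0.2733], 'grip_width': 0.0224}
(np.float64(186.1655640769361), np.float64(157.69347599274988)) (np.float64(179.9491773582269), np.float64(118.04628053696584)) (np.float64(255.15573798507208), np.float64(169.6310175475747))
```

View pics/m5.png

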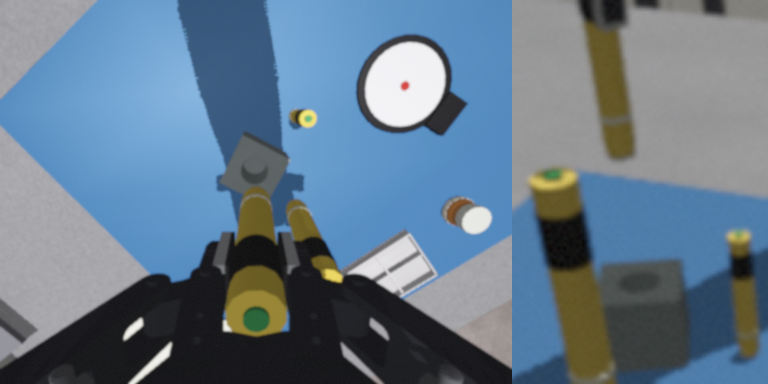

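The hole is at (254,170) in the wrist view and (186,158) in the scene view, both as predicted. Lowering the wand.

>>> {"api": "step_arm", "payload": {"targets": "-1 0 0 -0.06 0 0 0;-1 0 0 -0.12 0 0 0;-1 0 0 -0.17 0 0 0;-1 0 0 -0.2 0 0 0;-1 0 0 -0.22 0 0 0;-1 0 0 -0.24 0 0 0;-1 0 0 -0.26 0 0 0;-1 0 0 -0.28 0 0 0;-1 0 0 -0.28 0 0 0"}}

```text
clock: 12.77
eef_pos: [0.4988, -0.2474, 0.1315]
tool_rot: [0.326, 0.945, 0.0, -0.001]
ft_force: [-0.7, 0.9, -0.7]
grip_width: 0.0229
grasp_force: 59.2
```

>>> {"api": "step_arm", "payload": {"targets": "-1 0 0 -0.02 0 0 0;-1 0 0 -0.04 0 0 0;-1 0 0 -0.056 0 0 0;-1 0 0 -0.056 0 0 0;-1 0 0 -0.056 0 0 0"}}

```text
clock: 13.18
eef_pos: [0.4995, -0.2479, 0.1048]
tool_rot: [0.326, 0.945, 0.0, -0.0]
ft_force: [-0.4, 0.9, -0.9]
grip_width: 0.0226
grasp_force: 59.5
```

>>> {"api": "step_arm", "payload": {"targets": "1 0 0 0 0 0 0;1 0 0 0 0 0 0;1 0 0 0 0 0 0;1 0 0 0 0 0 0;1 0 0 0 0 0 0;1 0 0 0 0 0 0;1 0 0 0.06 0 0 0;1 0 0 0.13 0 0 0;1 0 0 0.2 0 0 0;1 0 0 0.2 0 0 0"}}

```text
clock: 14.02
eef_pos: [0.5032, -0.2497, 0.213]
tool_rot: [0.326, 0.945, -0.001, 0.007]
ft_force: [1.7, -0.4, 0.8]
grip_width: 0.0858
grasp_force: 0.0
```

Run:
```python
from h import *
o=bot.get_obs();print({k:np.round(o[k],4).tolist() for k in('clock','eef_pos','grip_width')})
for n in('wrist','top'):
  c,k=snap(n,n+'6');h=cv2.cvtColor(c[:,:,::-1].copy(),cv2.COLOR_BGR2HSV)
  m=((abs(h[...,0].astype(int)-65)<20)&(h[...,1]>100)).astype(np.uint8)
  q,l,st,ce=cv2.connectedComponentsWithStats(m)
  for q in range(1,q):
    if st[q][4]>3 and n=='wrist': print(n,ce[q],st[q][4],onz(k,*ce[q],.156))
```

```text
{'clock': 14.0167, 'eef_pos': [0.5032, -0.2497, 0.213], 'grip_width': 0.0858}
wrist [321.33333333 113.77777778] 36 [ 0.47622029 -0.17306849  0.156     ]
wrist [253.84684685 207.28828829] 111 [ 0.5004643  -0.24930154  0.156     ]
wrist [343.56962025 330.6835443 ] 79 [ 0.6354225  -0.25854598  0.156     ]
```

>>> {"api": "step_arm", "payload": {"targets": "1 0.015 0.07 0.05 0 0 0.14;1 0.03 0.14 0.06 0 0 0.28;1 0.045 0.21 0.06 0 0 0.42;1 0.06 0.28 0.06 0 0 0.56;1 0.075 0.35 0.06 0 0 0.7;1 0.09 0.42 0.06 0 0 0.84;1 0.105 0.49 0.06 0 0 1;1 0.12 0.56 0.06 0 0 1;1 0.135 0.63 0.06 0 0 1;1 0.15 0.7 0.06 0 0 1"}}

```text
clock: 14.95
eef_pos: [0.5737, 0.1038, 0.2331]
tool_rot: [-0.06, 0.998, -0.0, -0.002]
ft_force: [0.4, -0.7, 0.2]
grip_width: 0.0855
grasp_force: 0.0
```

>>> {"api": "step_arm", "payload": {"targets": "1 0.015 0.07 0 0 0 0.14;1 0.03 0.14 0 0 0 0.28;1 0.045 0.21 0 0 0 0.42;1 0.06 0.28 0 0 0 0.56;1 0.074 0.336 0 0 0 0.7;1 0.074 0.336 0 0 0 0.84;1 0.074 0.336 0 0 0 1;1 0.074 0.336 0 0 0 1;1 0.074 0.336 0 0 0 1;1 0.074 0.336 0 0 0 1"}}

```text
clock: 15.78
eef_pos: [0.6112, 0.2696, 0.2341]
tool_rot: [-0.436, 0.9, 0.0, -0.001]
ft_force: [-0.2, 0.2, 0.6]
grip_width: 0.0854
grasp_force: 0.0
```

Run:
```python
from h import *
from scipy.spatial.transform import Rotation as R
o=bot.get_obs();M=R.from_quat(o['tool_rot']).as_matrix();print({k:np.round(o[k],4).tolist() for k in('clock','eef_pos','joint_pos')},np.degrees(np.arctan2(M[1,1],M[0,1])))
c,k=snap('wrist','w7');cv2.imwrite('pics/z7.png',cv2.resize(c[:,:,::-1],(768,576)))
print(proj(k,[.6105,.268,.055]),proj(k,[.559,.202,.055]))
```

```text
{'clock': 15.7833, 'eef_pos': [0.6112, 0.2696, 0.2341], 'joint_pos': [0.4155, 0.5974, 0.5524, 1.5279, 0.0, -0.4879]} 141.7556208233016
(np.float64(254.58191143230567), np.float64(172.06224408979065)) (np.float64(254.01045616381703), np.float64(94.3939270265554))
```

View pics/z7.png

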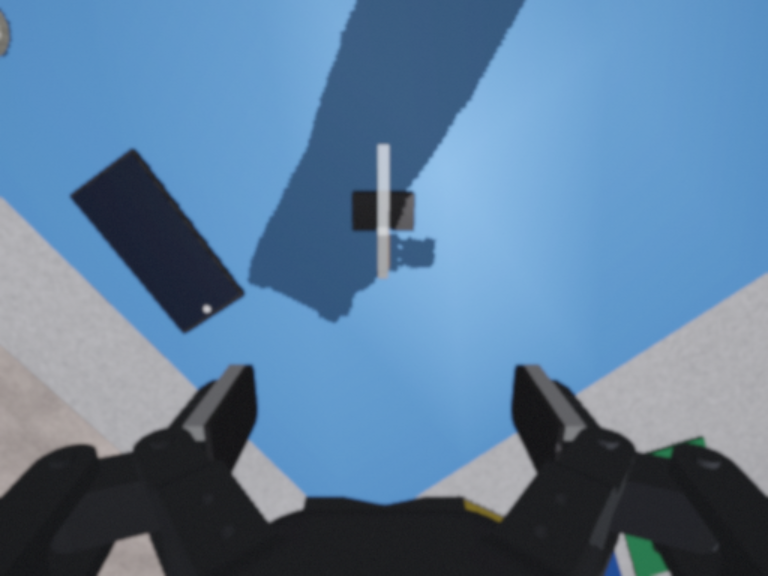

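The slide runs vertically in the view from (383,144) to (383,277), frosted end nearest, so the jaw angle is right. The phone is clear.

Run:
```python
from h import *
k=bot.camera_info('wrist');a=onz(k,255.3,96,.055);b=onz(k,255.5,184.7,.047);d=(b-a)[:2];L=np.hypot(*d);d/=L
print(a,b,L,'label',a[:2]+.082*d,b[:2]-.018*d,bot.get_obs()['eef_pos'])
```

```text
[0.55922283 0.20405149 0.055     ] [0.62060471 0.2820836  0.047     ] 0.0992811468932957 label [0.60992042 0.26850112] [0.60947598 0.26793612] [0.61136047 0.26952028 0.23453575]
```

>>> {"api": "step_arm", "payload": {"targets": "1 0 0 -0.07 0 0 0;1 0 0 -0.14 0 0 0;1 0 0 -0.21 0 0 0;1 0 0 -0.28 0 0 0;1 0 0 -0.34 0 0 0;1 0 0 -0.38 0 0 0;1 0 0 -0.41 0 0 0;1 0 0 -0.424 0 0 0;1 0 0 -0.424 0 0 0;1 0 0 -0.424 0 0 0"}}

```text
clock: 16.67
eef_pos: [0.6119, 0.2699, 0.0237]
tool_rot: [-0.437, 0.899, 0.0, 0.0]
ft_force: [-0.1, -1.2, 0.9]
grip_width: 0.0856
grasp_force: 0.0
```

>>> {"api": "step_arm", "payload": {"targets": "0 0 0 0 0 0 0;-0.3 0 0 0 0 0 0;-0.5 0 0 0 0 0 0;-0.7 0 0 0 0 0 0;-1 0 0 0 0 0 0;-1 0 0 0 0 0 0;-1 0 0 0 0 0 0;-1 0 0 0 0 0 0;-1 0 0 0 0 0 0;-1 0 0 0 0 0 0"}}

```text
clock: 17.5
eef_pos: [0.6117, 0.2702, 0.0235]
tool_rot: [-0.438, 0.899, 0.0, 0.0]
ft_force: [-0.5, -0.0, 3.9]
grip_width: 0.0071
grasp_force: 60.9
```

>>> {"api": "step_arm", "payload": {"targets": "-1 0 0 0.03 0 0 0;-1 0 0 0.07 0 0 0;-1 0 0 0.13 0 0 0;-1 0 0 0.19 0 0 0;-1 0 0 0.25 0 0 -0.14;-1 0 0 0.31 0 0 -0.28;-1 0 0 0.353 0 0 -0.42;-1 0 0 0.353 0 0 -0.56;-1 0 0 0.353 0 0 -0.7;-1 0 0 0.353 0 0 -0.84"}}

```text
clock: 18.33
eef_pos: [0.6118, 0.2702, 0.2]
tool_rot: [-0.12, 0.993, 0.0, 0.0]
ft_force: [0.7, -0.3, -0.8]
grip_width: 0.0071
grasp_force: 60.4
```

>>> {"api": "step_arm", "payload": {"targets": "-1 -0.012 -0.06 0 0 0 -0.1;-1 -0.024 -0.12 0 0 0 -0.2;-1 -0.036 -0.18 0 0 0 -0.3;-1 -0.048 -0.24 0 0 0 -0.4;-1 -0.06 -0.3 0 0 0 -0.5;-1 -0.072 -0.36 0 0 0 -0.6;-1 -0.084 -0.42 0 0 0 -0.7;-1 -0.098 -0.48 0 0 0 -0.8;-1 -0.11 -0.54 0 0 0 -0.9;-1 -0.122 -0.598 0 0 0 -1"}}

```text
clock: 19.17
eef_pos: [0.5499, -0.0304, 0.1993]
tool_rot: [0.268, 0.963, -0.0, -0.0]
ft_force: [0.4, -0.4, 0.2]
grip_width: 0.0069
grasp_force: 60.4
```

>>> {"api": "step_arm", "payload": {"targets": "-1 0 0 0 0 0 -0.12;-1 0 0 0 0 0 -0.24;-1 0 0 0 0 0 -0.36;-1 0 0 0 0 0 -0.48;-1 0 0 0 0 0 -0.6;-1 0 0 0 0 0 -0.72;-1 0 0 0 0 0 -0.86;-1 0 0 0 0 0 -1;-1 0 0 0 0 0 -1;-1 0 0 0 0 0 -1"}}

```text
clock: 20.0
eef_pos: [0.5504, -0.0289, 0.1993]
tool_rot: [0.614, 0.79, -0.0, -0.0]
ft_force: [-0.3, 0.2, -0.4]
grip_width: 0.0069
grasp_force: 60.4
```

Run:
```python
from h import *
from scipy.spatial.transform import Rotation as R
o=bot.get_obs();M=R.from_quat(o['tool_rot']).as_matrix();print({k:np.round(o[k],4).tolist() for k in('clock','eef_pos','joint_pos','grip_width','grasp_force')},np.degrees(np.arctan2(M[1,1],M[0,1])))
```

```text
{'clock': 20.0, 'eef_pos': [0.5504, -0.0289, 0.1993], 'joint_pos': [-0.0524, 0.3573, 0.0823, 1.2964, -0.0, 1.269], 'grip_width': 0.0069, 'grasp_force': 60.423} 14.290497349547618
```

>>> {"api": "step_arm", "payload": {"targets": "-1 0 0 0 0.03 -0.12 0;-1 0 0 0 0.06 -0.24 0;-1 0 0 0 0.09 -0.36 0;-1 0 0 0 0.12 -0.48 0;-1 0 0 0 0.15 -0.6 0;-1 0 0 0 0.18 -0.72 0;-1 0 0 0 0.21 -0.84 0;-1 0 0 0 0.242 -0.97 0;-1 0 0 0 0.242 -0.97 0;-1 0 0 0 0.242 -0.97 0"}}

```text
clock: 20.83
eef_pos: [0.5472, -0.0287, 0.1964]
tool_rot: [0.569, 0.73, 0.299, 0.233]
ft_force: [0.4, 0.3, 0.3]
grip_width: 0.0073
grasp_force: 60.4
```

>>> {"api": "step_arm", "payload": {"targets": "-1 0 0 -0.03 0.02 -0.08 0;-1 0 0 -0.06 0.04 -0.16 0;-1 0 0 -0.09 0.054 -0.215 0;-1 0 0 -0.115 0.054 -0.215 0;-1 0 0 -0.115 0.054 -0.215 0;-1 0 0 -0.115 0.054 -0.215 0;-1 0 0 -0.115 0.054 -0.215 0"}}

```text
clock: 21.42
eef_pos: [0.5539, -0.0294, 0.1446]
tool_rot: [0.544, 0.7, 0.364, 0.286]
ft_force: [-0.2, 0.0, -0.8]
grip_width: 0.007
grasp_force: 60.4
```

Run:
```python
from h import *
from scipy.spatial.transform import Rotation as R
o=bot.get_obs();M=R.from_quat(o['tool_rot']).as_matrix();print({k:np.round(o[k],4).tolist() for k in('clock','eef_pos','joint_pos','grip_width','grasp_force')});print(M.round(3))
lab=np.array(o['eef_pos'])-.0115*M[:,2]-.002*M[:,0]*np.sign(M[1,0]*-1);print('label',lab)
s,i=snap('scene','s8');t,j=snap('top','t8')
print(proj(i,lab),proj(j,lab),proj(i,[.5005,-.248,.156]))
cv2.imwrite('pics/m8.png',np.hstack([cv2.resize(s[70:270,150:350],(400,400)),cv2.resize(t[110:260,180:380],(400,300))[:300].repeat(1,0) if 0 else cv2.copyMakeBorder(cv2.resize(t[110:260,180:380],(400,300)),0,100,0,0,0)])[:,:,::-1])
```

```text
{'clock': 21.4167, 'eef_pos': [0.5539, -0.0294, 0.1446], 'joint_pos': [-0.2793, 0.1348, -0.9801, -0.4375, 0.4224, 1.2474], 'grip_width': 0.007, 'grasp_force': 60.3697}
[[-0.244  0.554  0.796]
 [ 0.97   0.143  0.198]
 [-0.004  0.82  -0.572]]
label [ 0.54428044 -0.0297776   0.15115323]
(np.float64(261.6547367514823), np.float64(149.0265043392916)) (np.float64(267.2714358015456), np.float64(219.45342853673802)) (np.float64(181.09185563236846), np.float64(125.33411363486816))
```

View pics/m8.png

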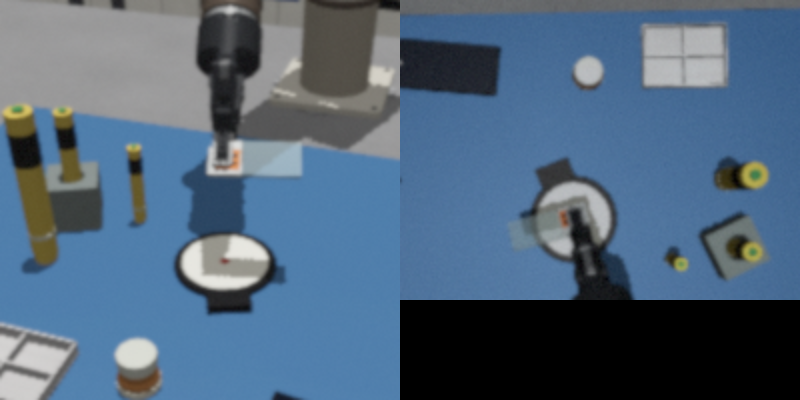

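The slide is held by its frosted end with the orange label facing up, at (225,158) in the scene crop and over the pad at (573,215) in the top crop. The wand stands in its holder and the bystanders are in place. I'll settle, then hand in.

>>> {"api": "step_arm", "payload": {"targets": "-1 0 0 0 0 0 0;-1 0 0 0 0 0 0;-1 0 0 0 0 0 0;-1 0 0 0 0 0 0;-1 0 0 0 0 0 0;-1 0 0 0 0 0 0"}}

```text
clock: 22.02
eef_pos: [0.5505, -0.0289, 0.1423]
tool_rot: [0.545, 0.7, 0.363, 0.284]
ft_force: [1.1, -0.6, -0.7]
grip_width: 0.0072
grasp_force: 60.4
```

```bash
python3 -c "
from workcell import bot
print(bot.job_done())"
```

```text
the job is handed in; nothing more can be done
None
```

I handed the job in at about 22 s (no verdict was returned), with the wand back in its holder and the slide held by its frosted end, label up, about 15 cm above the pad's middle; the first try at the wand closed on air beside it without disturbing it.

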